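Screw the storage jar shut behind the salt pot

ROBOT

A 6-joint arm with a two-finger parallel gripper is mounted at the origin on the work surface. World frame = base frame: x ahead of the robot, y to its left, z up, the work surface at z = 0. Lengths are in m, angles in rad, forces in N, time in s.
With the tool pointing down it reaches from about 0.25 to 0.775 m from the base axis. Payload 4 kg.
Tool frame: the origin (TCP) lies midway between the tips of the shut fingers; the grasp point (between the pads) lies 19 mm behind it (grip_point_offset is the distance from the TCP to the grasp point, in m); z points along the fingers, y is the line along which they close (so a half turn about z gives the same grasp; the last joint's range is limited). The gripper opens to 94 mm and grips with 3 to 60 N. Pads are 16 mm wide; open, the fingers measure 119 mm over their backs; the gripper's body (75 mm by 177 mm) begins 78 mm behind the grasp point.
Start: joints at [1.013, 0.087, 1.371, -0, 1.684, -0.103], TCP at [0.242, 0.494, 0.206] pointing down, gripper open.
Joint ranges: [-3.1, 3.1], [-0.76, 2.03], [0.27, 2.55], [-1.08, 4.22], [0.17, 2.65], [-2.57, 2.57]. Speed limits (rad/s): [2.79, 2.79, 3.14, 3.14, 3.14, 3.14].

INTERFACE

Orientations are given as [roll, pitch, yaw] about the fixed x, y, z axes, in that order (R = Rz(yaw) Ry(pitch) Rx(roll)).
In Python, from bench import * gives the robot as it stands.
- The arm moves only by the tool carry_out, never from a script. Its argument "commands" is a list of rows, each a list of 6 numbers: the shift along the tool's x, y, z in m, then the turn, a rotation vector about the tool's x, y, z in rad. In form: [[tx, ty, tz, rx, ry, rz], ...]. A call has exactly 5 rows; each row is the pose to reach, as a shift and turn from the pose commanded when the call began, along the tool's axes at that moment; what a row does not reach only later rows make up. A row lasts 1/10 s, in which the tool goes at most 50 mm and 8.59 degrees, less where a joint would pass 70% of its speed; a pose out of reach is approached as far as the arm can. A call with a gripper value outside its range is refused whole. "jaw" is the opening, from 0 (shut) to 1 (fully open), set as the call begins (left out, the last holds). The fingers move at their own pace and stop on an object; the grip force is fixed at half the most. Time passes only in rows, so rows that repeat a pose let the fingers close, or fill a call up. It gives the time, the measured TCP pose, the force, the opening and the grip force at its end, in the units of the state.
- get_obs(): the state, without advancing time (a new reading comes with each control period).
- snapshot(name): name is "side" or "top" or "wrist"; returns a dict with "img" (384x512x3 uint8, red, green, blue), "range_z" (384x512 float32, m along the optical axis (not along the pixel's ray), 0 where there is no reading), "fx", "fy", "cx", "cy" (pixels), "distortion" ([k1, k2, p1, p2, k3] as OpenCV has them; the pictures are not rectified), "R" (3x3) and "t" (3): a world point X has camera coordinates R X + t. Camera axes: x right, y down, z forward; pixel columns grow to the right and rows downward; lengths in m; the calibration is good to about 2 mm. A picture is of the moment at which its call begins.
- close_job(): hands the job in; it is judged then, once.
The state is a dict: "time": time; "joint_positions": joint angles; "qvel": joint speeds; "joint_torque": joint torques, N m; "tool_pos": TCP position; "ee_rot": TCP orientation; "wrist_force": force on the tool from outside, world axes, zero at the start; "wrist_torque": the same for the moment, N m; "width": finger opening in m; "finger_force": force on a finger pad.
Only numpy, scipy, OpenCV 4.12 (cv2) and the standard library are available. Lean on these libraries where they do the work, as an engineer would, in place of code of your own. Each camera call takes 0.05 s, during which the arm holds its last target. There are 200 camera calls.

TASK

One of the two white storage jars on the counter was left unscrewed and the blue salt pot stands in the way of its black cap handle. First move the salt pot aside and stand it upright with its whole base on the round blue mat, without dropping it, then gently turn the cap's handle clockwise (seen from above) until the cap is fully shut, with the handle over the red mark. Leave the other jar shut and do not disturb the two spice jars.

Things in the scene. Friction and masses are not known exactly. Their poses are not given: they have to be found in the camera images.
- open_jar: The jar to shut, left or right of the robot's centre line. Squat white jar, 96 mm across, fixed to the counter, with a captive wooden screw cap (100 mm across, 58 to 80 mm above the counter) that turns about the jar's axis at fixed height. Origin: on the axis at counter height, z up; its -x points to the red mark. Its yaw varies.
- open_jar_cap (a joint): Cap turn in rad: 0 = fully shut (hard stop, handle over the mark), growing anticlockwise from above, at most 2.8; starts 1.7 to 2.4. The handle points along the jar's -x turned anticlockwise by this value. Friction alone holds it (0.15 N m: 2 N at the handle's middle); it stays where left. Over 40 N strains it.
- open_handle (a point): On the open jar's handle, a straight black bar on the cap's side, 14 mm wide, 14 mm tall (60 to 74 mm above the counter), reaching from the cap's rim to 100 mm from the jar's axis. The point is mid-bar, 85 mm from the axis, 67 mm above the counter; it turns with the cap. The finger path round the jar at that radius is free once the salt pot is gone.
- open_mark (a point): Outer top edge of the open jar's red mark, a block on the jar's shoulder under the handle's shut position: 26 mm wide, reaching to 64 mm from the jar's axis, 40 to 48 mm above the counter.
- shut_jar: The other jar, of the same make, shut: its black handle is over its red mark. Leave alone. Squat white jar, 96 mm across, fixed to the counter, with a captive wooden screw cap (100 mm across, 58 to 80 mm above the counter) that turns about the jar's axis at fixed height. Origin and axes alike.
- shut_jar_cap (a joint): Turn of the shut jar's cap in rad, same meaning; starts at 0 and must stay there.
- salt_pot: Loose blue ceramic salt pot with a wooden lid fixed on it, 64 mm across and 74 mm tall, about 0.3 kg (0.2 to 0.4), with an upright wooden knob on top, 20 mm across and 28 mm tall (74 to 102 mm above the pot's underside). Origin: centre of its underside; z up. It starts close against the open jar, within the sweep of the handle, on the counter.
- salt_pot_knob (a point): On the pot's axis in its knob, 90 mm above the pot's underside: the height to grip.
- mat_top (a point): Centre of the top face of a thin round blue mat fixed to the counter, 120 mm across, top 2 mm above the counter. There is room on it for the pot.
- spice_a: Square amber glass spice jar with a round wooden cap, 44 mm wide, 95 mm tall, loose, beyond the jars. Origin: centre of its underside. Leave alone.
- spice_b: Square brick-red spice jar, same size, loose, on the left side. Origin: centre of its underside. Leave alone.
Not all that is in view belongs to the job. Several things look just like the part that bears mat_top: the one meant starts farthest from the robot's base.

How it is judged:
By the outcome, as a careful person would: the job done as asked, in the order asked, and still so for the second after the job is handed in, with the robot touching nothing.
It also fails if it takes over 64 s, if anything falls off the work surface, if the arm or the gripper's body presses on something with over 40 N, if the wrist force passes 120 N, or if a joint passes its speed limit or range.

## Working session

There is one attempt and no reset: what is moved stays moved. The work goes in short steps, Python scripts to look and compute and a tool call to move; the robot and the scene stay as the last step left them, time stands still between calls to the robot, and variables do not carry over. Pictures are saved under pics/ and viewed, at most 10 in all, crops included, and the job is handed in when it is done.

Besides the shell and the picture viewer there is one more tool, called after "Call:" by a JSON object that holds its "fn" and its "kwargs", one argument or row to a line. carry_out: Moves the arm, as the interface text tells. Its arguments: {"type":"object","properties":{"commands":{"type":"array","items":{"type":"array","items":{"type":"number"}}},"jaw":{"type":"number"}},"required":["commands"]}

```bash
mkdir -p pics; ls; cat > h.py <<'E'
from bench import *
import numpy as np, cv2
def cam(s):
    K=np.array([[s['fx'],0,s['cx']],[0,s['fy'],s['cy']],[0,0,1]]);return K,np.array(s['distortion'],float),np.array(s['R']),np.array(s['t'])
def ray(s,uv):
    K,d,R,t=cam(s);p=cv2.undistortPoints(np.array(uv,float).reshape(-1,1,2),K,d).reshape(-1,2)
    return -R.T@t,np.c_[p,np.ones(len(p))]@R
def onplane(s,uv,z):
    c,v=ray(s,uv);return c+v*((z-c[2])/v[:,2])[:,None]
def cloud(s):
    # world xyz for each pixel from the depth
    v,u=np.mgrid[0:384,0:512];c,r=ray(s,np.c_[u.ravel(),v.ravel()])
    return (c+r*s['range_z'].ravel()[:,None]).reshape(384,512,3)
def save(s,f,box=None,k=1):
    i=s['img'][:,:,::-1]
    if box: i=i[box[1]:box[3],box[0]:box[2]]
    cv2.imwrite('pics/'+f,cv2.resize(i,None,fx=k,fy=k,interpolation=cv2.INTER_CUBIC))
E
python3 - <<'E'
from h import *
import pickle
S={n:snapshot(n) for n in('top','side','wrist')}
pickle.dump(S,open('S.pkl','wb'))
i=np.hstack([S['top']['img'],S['side']['img']])
cv2.imwrite('pics/a.png',cv2.resize(S['top']['img'][:,:,::-1],(800,600)))
cv2.imwrite('pics/b.png',cv2.resize(S['side']['img'][:,:,::-1],(800,600)))
for n in S: print(n,S[n]['fx'],-np.array(S[n]['R']).T@S[n]['t'],S[n]['R'][2])
print(get_obs())
E
```

```text
pics
top 352.54468849097026 [0.40466349 0.01057128 1.03205322] [ 0.16924498  0.0198678  -0.98537374]
side 437.4180395553323 [ 0.48891056 -0.66920601  0.81949676] [ 0.0688548   0.69585741 -0.71487166]
wrist 284.7353816741767 [0.17982224 0.52425175 0.38297425] [ 0.2117088  -0.10508461 -0.97166692]
{'time': 0.15, 'joint_positions': array([ 1.01291176e+00,  8.77909725e-02,  1.37182972e+00, -1.78278267e-05,
        1.68363095e+00, -1.03112894e-01]), 'qvel': array([-0.00037773, -0.00176321, -0.00467788, -0.00023127, -0.00012142,
       -0.00137158]), 'joint_torque': array([ 1.74771030e-03, -3.40641189e+01, -3.02793860e+01,  7.18945800e-02,
        3.05011903e-02, -1.25489819e-04]), 'tool_pos': array([0.24139161, 0.49374473, 0.20460919]), 'ee_rot': array([-3.13994065e+00, -1.53136827e-04,  2.68681886e+00]), 'wrist_force': array([ 1.57121868,  0.09061617, -0.07099836]), 'wrist_torque': array([ 0.00850035,  0.00187512, -0.01465413]), 'finger_force': 0.0, 'width': 0.09401479364787312}
```

View pics/a.png

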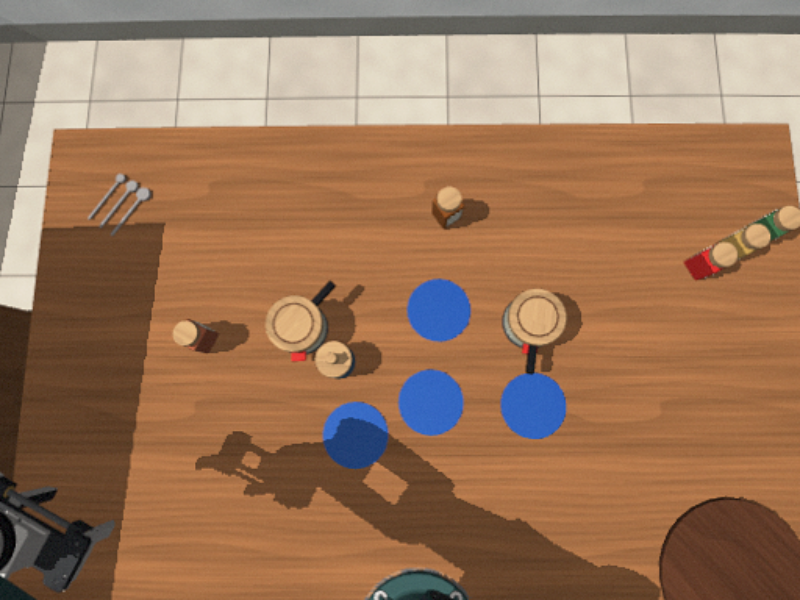

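View pics/b.png

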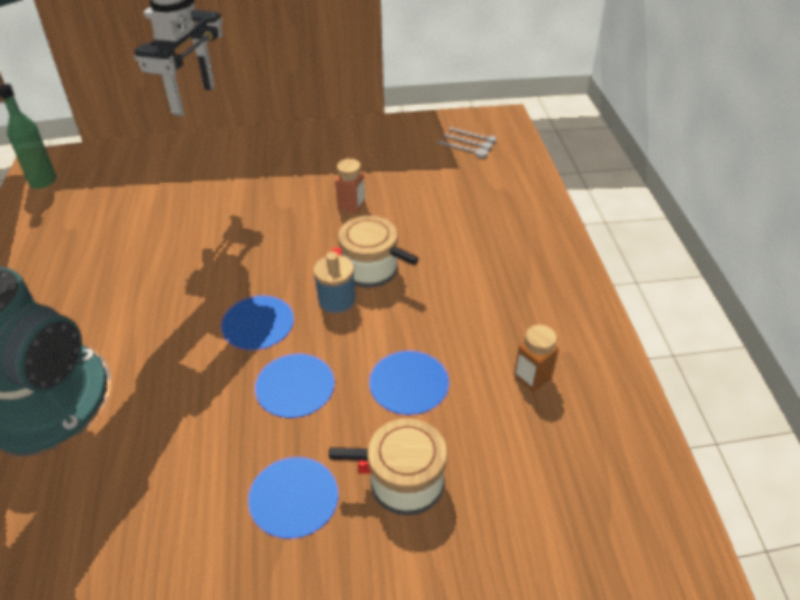

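Top view (800x600): the open jar is the left one at (296,325), its handle at (326,292) and its red mark at (300,357). The salt pot is at (334,358). The right jar at (537,318) is shut, with its handle over its mark. The candidate mats are at (439,310), (431,402), (533,406) and (356,435). The one meant should be (439,310), the farthest from the base at about (418,600). I'll measure the distances.

```bash
cat > m.py <<'E'
from h import *
import pickle
S=pickle.load(open('S.pkl','rb'))
def blobs(s,lo,hi,amin):
    h=cv2.cvtColor(s['img'],cv2.COLOR_RGB2HSV);m=cv2.inRange(h,lo,hi)
    n,l,st,c=cv2.connectedComponentsWithStats(m)
    return [(c[i],st[i,4],l==i) for i in range(1,n) if st[i,4]>=amin]
def tri(a,b):
    # closest point of two rays
    (c,v),(d,w)=a,b;v=v[0]/np.linalg.norm(v[0]);w=w[0]/np.linalg.norm(w[0])
    k=np.linalg.lstsq(np.c_[v,-w],d-c,rcond=None)[0];p,q=c+k[0]*v,d+k[1]*w
    return (p+q)/2,np.linalg.norm(p-q)
if __name__=='__main__':
    np.set_printoptions(precision=4,suppress=True)
    C={n:cloud(S[n]) for n in S}
    M={}
    for n in('top','side'):
        s=S[n];print(n)
        for nm,lo,hi,a in(('blue',(95,80,30),(125,255,255),60),('red',(0,190,120),(6,255,255),15),('red2',(174,170,100),(180,255,255),8),('black',(0,0,0),(180,255,45),25)):
            for c,ar,m in blobs(s,lo,hi,a):
                P=C[n][m];P=P[(P[:,2]<.15)&(P[:,2]>-.02)]
                if len(P)<5: continue
                print(nm,c,ar,onplane(s,[c],.002)[0],'depth med',np.median(P,0),'z',P[:,2].min(),P[:,2].max(),'mid',(P.min(0)+P.max(0))/2,'hsv',cv2.cvtColor(s['img'],cv2.COLOR_RGB2HSV)[m].mean(0))
                if nm=='blue':M.setdefault(n,[]).append((c,onplane(s,[c],.002)[0]))
        # wood tops by depth: cap (z~.08) and knob tops
        for zlo,zhi in((.072,.086),(.092,.112)):
            k,l,st,c=cv2.connectedComponentsWithStats(((C[n][:,:,2]>zlo)&(C[n][:,:,2]<zhi)).astype(np.uint8))
            for i in range(1,k):
                P=C[n][l==i]
                if 15<len(P)<4000 and P[:,0].min()>.2:print('z',zlo,c[i],len(P),np.median(P,0),'mid',(P.min(0)+P.max(0))/2,'size',np.ptp(P,0))
    for c,p in M['top']:
        for d,q in M['side']:
            if np.linalg.norm(p-q)<.03:
                x,e=tri(ray(S['top'],[c]),ray(S['side'],[d]));print('mat tri',c,d,x,e,'dist base',np.hypot(*x[:2]))
E
python3 m.py
python3 -c "
from m import *
save(S['top'],'c.png',(150,165,390,305),3.3)"
```

```text
top
blue [280.4786 198.0476] 1260 [ 0.5685 -0.0413  0.002 ] depth med [ 0.5685 -0.0403  0.0023] z -0.0030830461262831843 0.009031183884546934 mid [ 0.5693 -0.0414  0.003 ] hsv [109.581  186.2325 187.8714]
blue [275.3007 257.1448] 1367 [ 0.3965 -0.0249  0.002 ] depth med [ 0.3968 -0.0242  0.0024] z -0.0031002532839747854 0.007449295525523203 mid [ 0.396  -0.0242  0.0022] hsv [109.4952 182.3606 192.237 ]
blue [340.9899 259.2911] 1388 [ 0.3907 -0.213   0.002 ] depth med [ 0.3915 -0.2128  0.0023] z -0.0034034408012342254 0.07318314541464 mid [ 0.3905 -0.2131  0.0349] hsv [109.3991 186.1405 187.9589]
blue [227.1036 278.0658] 1399 [0.3372 0.113  0.002 ] depth med [0.3374 0.1131 0.0023] z -0.004387877634789206 0.007327538341568296 mid [0.3377 0.1137 0.0015] hsv [109.4024 180.2466 141.955 ]
red [448.3512 169.9659] 205 [ 0.6529 -0.5432  0.002 ] depth med [ 0.6421 -0.5188  0.0487] z 0.002057894066748167 0.07516229596027324 mid [ 0.6444 -0.5394  0.0386] hsv [  0.761  204.0195 157.7756]
red [335.7619 222.7619] 21 [ 0.4954 -0.2016  0.002 ] depth med [ 0.4908 -0.1926  0.0483] z 0.04581453827929638
[... 5190 characters left out ...]
] 49 [0.4719 0.1413 0.0998] mid [0.4723 0.1445 0.0988] size [0.018  0.022  0.0114]
z 0.092 [345.7076 214.928 ] 236 [ 0.7555 -0.0599  0.0954] mid [ 0.7566 -0.0582  0.0956] size [0.0434 0.0419 0.0066]
mat tri [280.4786 198.0476] [261.298  244.5688] [ 0.5692 -0.0415 -0.0017] 0.00028978899664733717 dist base 0.5707377711489081
mat tri [275.3007 257.1448] [188.1068 246.4965] [ 0.3968 -0.025  -0.0017] 0.0006756724117477481 dist base 0.3975547842905957
mat tri [340.9899 259.2911] [187.3094 318.1854] [ 0.391  -0.2136 -0.0015] 0.0008440699727431432 dist base 0.4456033512483586
mat tri [227.1036 278.0658] [164.3511 206.1426] [ 0.3375  0.1134 -0.0013] 0.0010272416607223982 dist base 0.35604459986753356
```

View pics/c.png

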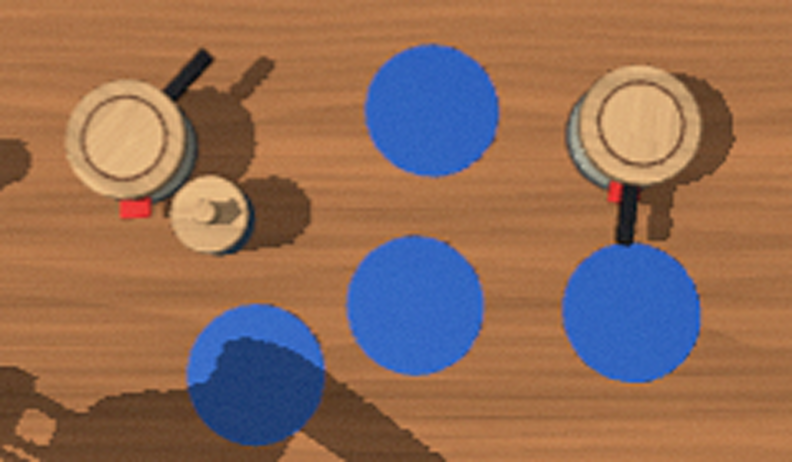

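The crop confirms it. The mat at crop (433,110) is the farthest candidate: its centre is (0.569,-0.041), 0.571 m from the base, against 0.36–0.45 m for the others. Next come the jar axis, handle, mark and knob.

```bash
python3 - <<'E'
from m import *
np.set_printoptions(precision=4,suppress=True)
K={}
for n in('top','side'):
    s=S[n];C=cloud(s);h=cv2.cvtColor(s['img'],cv2.COLOR_RGB2HSV);X=C
    box=(abs(X[...,0]-.54)<.11)&(abs(X[...,1]-.2)<.11)
    wood=(h[...,0]>10)&(h[...,0]<28)&(h[...,1]>60)&(h[...,2]>110)
    def ell(m,nm):
        k,l,st,c=cv2.connectedComponentsWithStats(m.astype(np.uint8));i=1+st[1:,4].argmax()
        ct=max(cv2.findContours((l==i).astype(np.uint8),0,1)[0],key=len)
        (e,ax,_)=cv2.fitEllipse(cv2.convexHull(ct));print(n,nm,st[i,4],np.array(e),ax);return e
    e=ell(box&wood&(X[...,2]>.0765)&(X[...,2]<.09)&(np.hypot(X[...,0]-.47,X[...,1]-.147)>.02),'cap')
    P=onplane(s,[e],.08)[0];print('  axis',P)
    kz=box&(X[...,2]>.094)&(X[...,2]<.115)&(np.hypot(X[...,0]-.47,X[...,1]-.147)<.03)
    k=ell(kz,'knobtop');print('  knob',onplane(s,[k],.10)[0],X[kz].mean(0))
    lid=box&(X[...,2]>.069)&(X[...,2]<.079)&(np.hypot(X[...,0]-.47,X[...,1]-.147)<.045)&wood
    k2=ell(lid,'lid');print('  lid',onplane(s,[k2],.074)[0])
    K[n]=(e,k,k2)
    b=box&(h[...,2]<60)&(X[...,2]>.066)&(X[...,2]<.082);Q=X[b][:,:2]
    w=cv2.fitLine(Q.astype(np.float32),cv2.DIST_HUBER,0,.01,.01).ravel()
    a=np.arctan2(*(Q.mean(0)-P[:2])[::-1]);r=np.linalg.norm(Q-P[:2],axis=1)
    print('  handle n',len(Q),'ang to mean',a,'line',np.arctan2(w[1],w[0]),'r',r.min(),r.max(),'z',np.median(X[b][:,2]))
    rd=box&((h[...,0]<6)|(h[...,0]>175))&(h[...,1]>150)&(X[...,2]>.03)&(X[...,2]<.06)
    if rd.sum():
        m=X[rd].mean(0);print('  mark',rd.sum(),m,'ang',np.arctan2(*(m[:2]-P[:2])[::-1]))
for i,nm in enumerate(('cap','knob','lid')):print(nm,'tri',tri(ray(S['top'],[K['top'][i]]),ray(S['side'],[K['side'][i]])))
E
```

```text
top cap 996 [187.4027 206.5342] (34.987022399902344, 36.14228439331055)
  axis [0.5328 0.2172 0.08  ]
top knobtop 45 [211.2352 228.7648] (6.810770511627197, 7.412196636199951)
  knob [0.4708 0.1474 0.1   ] [0.4705 0.1472 0.1018]
top lid 370 [212.4975 229.4516] (22.92092514038086, 23.09929847717285)
  lid [0.4707 0.1477 0.074 ]
  handle n 70 ang to mean -0.7431745709776976 line -0.67896944 r 0.05226066583065931 0.09771686219716517 z 0.07390928471961533
  mark 53 [0.4776 0.2139 0.0477] ang -3.083005402127573
side cap 721 [235.1597 150.4856] (24.822288513183594, 37.646728515625)
  axis [0.5341 0.2116 0.08  ]
side knobtop 46 [212.3603 164.5483] (7.086291313171387, 7.410745620727539)
  knob [0.4722 0.1422 0.1   ] [0.4721 0.1424 0.1   ]
side lid 293 [213.1059 172.4323] (17.908096313476562, 24.873699188232422)
  lid [0.4719 0.1416 0.074 ]
  handle n 40 ang to mean -0.763411843122718 line -0.70590246 r 0.04954402969742544 0.09691621675502814 z 0.07125606847134452
  mark 16 [0.4805 0.2183 0.0469] ang 3.0174323367837332
cap tri (array([0.534 , 0.2185, 0.0742]), np.float64(0.0009247000727402912))
knob tri (array([0.4716, 0.1482, 0.0946]), np.float64(0.0009887855015540384))
lid tri (array([0.4715, 0.1487, 0.0674]), np.float64(0.0006114638719542585))
```

```bash
cat > plan.py <<'E'
from h import *
def yaw_now():
    o=get_obs();return np.array(o['tool_pos']),o['ee_rot'][2],o
def rows(path,p,y):
    """path: list of (x,y,z,yaw) per row -> calls of 5 rows in the tool axes at the start of each call (tool down)"""
    path=[np.array(q,float) for q in path]
    while len(path)%5: path.append(path[-1])
    for i in range(0,len(path),5):
        A=np.array([[np.cos(y),np.sin(y),0],[np.sin(y),-np.cos(y),0],[0,0,-1]])
        print([[*(float(round(v,3)) for v in A@(q[:3]-p)),0,0,round(float((y-q[3]+np.pi)%(2*np.pi)-np.pi),2)] for q in path[i:i+5]])
        p,y=path[i+4][:3],path[i+4][3]
def line(p,y,q,yq,n):
    s=np.linspace(0,1,n+1)[1:]; return [(*(p+(np.array(q)-p)*k),y+(yq-y)*k) for k in s]
E
python3 -c "
from plan import *
p,y,o=yaw_now();rows(line(p,y,(.471,.147,.17),.835,15),p,y)"
```

```text
[[-0.024, -0.014, 0.002, 0, 0, 0.12], [-0.048, -0.028, 0.005, 0, 0, 0.25], [-0.072, -0.042, 0.007, 0, 0, 0.37], [-0.096, -0.056, 0.009, 0, 0, 0.49], [-0.12, -0.07, 0.012, 0, 0, 0.62]]
[[-0.028, 0.002, 0.002, 0, 0, 0.12], [-0.055, 0.005, 0.005, 0, 0, 0.25], [-0.083, 0.007, 0.007, 0, 0, 0.37], [-0.11, 0.01, 0.009, 0, 0, 0.49], [-0.138, 0.012, 0.012, 0, 0, 0.62]]
[[-0.021, 0.018, 0.002, 0, 0, 0.12], [-0.042, 0.036, 0.005, 0, 0, 0.25], [-0.063, 0.054, 0.007, 0, 0, 0.37], [-0.085, 0.072, 0.009, 0, 0, 0.49], [-0.106, 0.09, 0.012, 0, 0, 0.62]]
```

Call:
{"fn": "carry_out", "kwargs": {
  "commands": [
    [-0.024,-0.014,0.002,0,0,0.12],
    [-0.048,-0.028,0.005,0,0,0.25],
    [-0.072,-0.042,0.007,0,0,0.37],
    [-0.096,-0.056,0.009,0,0,0.49],
    [-0.12,-0.07,0.012,0,0,0.62]
  ],
  "jaw": 0.45
}}

```text
time: 0.65
tool_pos: [0.319, 0.3775, 0.1931]
ee_rot: [-3.141, 0.0, 2.062]
wrist_force: [0.7, 0.0, -0.1]
width: 0.0574
finger_force: 0.0
```

Call:
{"fn": "carry_out", "kwargs": {
  "commands": [
    [-0.028,0.002,0.002,0,0,0.12],
    [-0.055,0.005,0.005,0,0,0.25],
    [-0.083,0.007,0.007,0,0,0.37],
    [-0.11,0.01,0.009,0,0,0.49],
    [-0.138,0.012,0.012,0,0,0.62]
  ]
}}

```text
time: 1.15
tool_pos: [0.3953, 0.2618, 0.1812]
ee_rot: [-3.141, -0.0, 1.442]
wrist_force: [0.7, -0.3, 0.5]
width: 0.0421
finger_force: 0.0
```

Call:
{"fn": "carry_out", "kwargs": {
  "commands": [
    [-0.021,0.018,0.002,0,0,0.12],
    [-0.042,0.036,0.005,0,0,0.25],
    [-0.063,0.054,0.007,0,0,0.37],
    [-0.085,0.072,0.009,0,0,0.49],
    [-0.106,0.09,0.012,0,0,0.62]
  ]
}}

```text
time: 1.65
tool_pos: [0.4714, 0.1454, 0.1692]
ee_rot: [-3.141, 0.0, 0.822]
wrist_force: [0.7, -0.3, 1.9]
width: 0.0424
finger_force: 0.0
```

Call:
{"fn": "carry_out", "kwargs": {
  "commands": [
    [0,0,0,0,0,0],
    [0,0,0,0,0,0],
    [0,0,0,0,0,0],
    [0,0,0,0,0,0],
    [0,0,0,0,0,0]
  ]
}}

```text
time: 2.15
tool_pos: [0.4707, 0.1474, 0.1697]
ee_rot: [3.142, -0.0, 0.829]
wrist_force: [-0.0, -0.5, -0.4]
width: 0.042
finger_force: 0.0
```

```bash
python3 - <<'E'
from m import *
import pickle
np.set_printoptions(precision=4,suppress=True)
o=get_obs();print(o['time'],o['tool_pos'],o['ee_rot'],o['width'])
s=snapshot('wrist');pickle.dump(s,open('w.pkl','wb'));save(s,'d.png',None,1.5)
print('cam',-s['R'].T@s['t'])
C=cloud(s);X=C
kz=(X[...,2]>.094)&(X[...,2]<.108)&(np.hypot(X[...,0]-.47,X[...,1]-.147)<.03)
v,u=np.nonzero(kz);print(kz.sum(),'knob',(u.mean(),v.mean()),X[kz].mean(0),onplane(s,[(u.mean(),v.mean())],.102)[0])
c=(X[...,2]>.0775)&(X[...,2]<.084)&(np.hypot(X[...,0]-.534,X[...,1]-.216)<.06)
if c.sum():
    Q=X[c][:,:2].astype(np.float32);print('cap',len(Q),cv2.minEnclosingCircle(Q),Q.min(0),Q.max(0))
E
```

```text
2.15 [0.4707 0.1474 0.1697] [ 3.1415 -0.0005  0.8287] 0.042003488088602235
cam [0.5163 0.1979 0.3483]
371 knob (np.float64(258.93530997304583), np.float64(199.37196765498652)) [0.4714 0.1486 0.1007] [0.4717 0.1489 0.102 ]
cap 9887 ((0.5328937768936157, 0.2184266597032547), 0.04980365186929703) [0.4836 0.169 ] [0.5825 0.2678]
```

View pics/d.png

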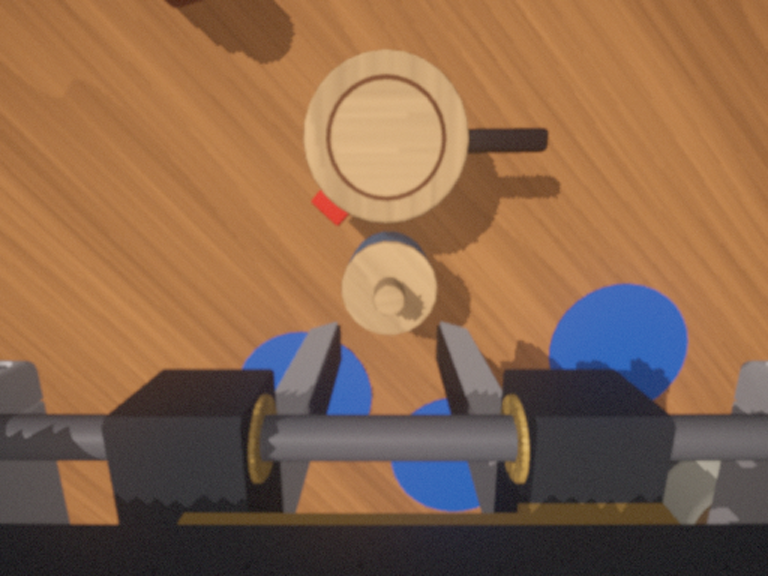

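The wrist view (768x576) shows the jar cap at (387,137), the knob at (388,298) between the fingers, the handle out to (545,138) and the mark at (331,208). The knob measures (0.4715, 0.1487) with its top at 0.102, and the cap circle has a radius of 49.8 mm centred on (0.533, 0.218). Both agree with the text, so I'll descend.

Call:
{"fn": "carry_out", "kwargs": {
  "commands": [
    [0.001,0,0.02,0,0,0],
    [0.001,0,0.04,0,0,0],
    [0.001,0,0.06,0,0,0],
    [0.001,0,0.075,0,0,0],
    [0.001,0,0.085,0,0,0]
  ]
}}

```text
time: 2.7
tool_pos: [0.4709, 0.1475, 0.0832]
ee_rot: [-3.14, 0.001, 0.828]
wrist_force: [0.1, -0.4, 0.9]
width: 0.0423
finger_force: 0.0
```

Call:
{"fn": "carry_out", "kwargs": {
  "commands": [
    [0,0,0.003,0,0,0],
    [0,0,0.005,0,0,0],
    [0,0,0.005,0,0,0],
    [0,0,0.005,0,0,0],
    [0,0,0.005,0,0,0]
  ]
}}

```text
time: 3.2
tool_pos: [0.4723, 0.1474, 0.0802]
ee_rot: [3.141, -0.001, 0.827]
wrist_force: [-0.5, -0.5, -0.4]
width: 0.0422
finger_force: 0.0
```

Call:
{"fn": "carry_out", "kwargs": {
  "commands": [
    [0,0,0,0,0,0],
    [0,0,0,0,0,0],
    [0,0,0,0,0,0],
    [0,0,0,0,0,0],
    [0,0,0,0,0,0]
  ],
  "jaw": 0
}}

```text
time: 3.7
tool_pos: [0.4717, 0.1474, 0.0795]
ee_rot: [-3.141, -0.0, 0.827]
wrist_force: [-0.7, 0.6, -0.1]
width: 0.0191
finger_force: 30.0
```

Call:
{"fn": "carry_out", "kwargs": {
  "commands": [
    [0,0,0,0,0,0],
    [0,0,0,0,0,0],
    [0,0,0,0,0,0],
    [0,0,0,0,0,0],
    [0,0,0,0,0,0]
  ]
}}

```text
time: 4.2
tool_pos: [0.4717, 0.1474, 0.0795]
ee_rot: [-3.141, -0.0, 0.827]
wrist_force: [-0.6, 0.6, 1.2]
width: 0.0197
finger_force: 30.0
```

Call:
{"fn": "carry_out", "kwargs": {
  "commands": [
    [0,0,-0.008,0,0,0],
    [0,0,-0.018,0,0,0],
    [0,0,-0.03,0,0,0],
    [0,0,-0.042,0,0,0],
    [0,0,-0.05,0,0,0]
  ]
}}

```text
time: 4.7
tool_pos: [0.4726, 0.1474, 0.1315]
ee_rot: [3.14, -0.002, 0.827]
wrist_force: [0.4, -0.1, -3.0]
width: 0.0194
finger_force: 30.0
```

```bash
python3 -c "
from plan import *
p,y,o=yaw_now();print(p,y,o['wrist_force'],o['width']);q=(.569,-.041,p[2]);rows(line(p,y,q,y,10),p,y)"
```

```text
[0.47255152 0.14737219 0.13145866] 0.8267700768669888 [ 0.42850062 -0.07422635 -3.03086861] 0.019375925368118174
[[-0.007, 0.02, 0.0, 0, 0, 0.0], [-0.015, 0.04, 0.0, 0, 0, 0.0], [-0.022, 0.06, 0.0, 0, 0, 0.0], [-0.029, 0.079, 0.0, 0, 0, 0.0], [-0.037, 0.099, 0.0, 0, 0, 0.0]]
[[-0.007, 0.02, 0.0, 0, 0, 0.0], [-0.015, 0.04, 0.0, 0, 0, 0.0], [-0.022, 0.06, 0.0, 0, 0, 0.0], [-0.029, 0.079, 0.0, 0, 0, 0.0], [-0.037, 0.099, 0.0, 0, 0, 0.0]]
```

The wrist force of -3 N matches the pot's weight, so it is held. I'll carry it over.

Call:
{"fn": "carry_out", "kwargs": {
  "commands": [
    [-0.005,0.012,0,0,0,0],
    [-0.012,0.032,0,0,0,0],
    [-0.02,0.054,0,0,0,0],
    [-0.028,0.077,0,0,0,0],
    [-0.037,0.099,0,0,0,0]
  ]
}}

```text
time: 5.2
tool_pos: [0.5199, 0.0512, 0.1289]
ee_rot: [-3.142, 0.001, 0.827]
wrist_force: [0.5, -0.1, -2.8]
width: 0.0195
finger_force: 30.0
```

Call:
{"fn": "carry_out", "kwargs": {
  "commands": [
    [-0.009,0.024,0,0,0,0],
    [-0.017,0.048,0,0,0,0],
    [-0.025,0.07,0,0,0,0],
    [-0.032,0.088,0,0,0,0],
    [-0.037,0.099,0,0,0,0]
  ]
}}

```text
time: 5.7
tool_pos: [0.5677, -0.0433, 0.1289]
ee_rot: [-3.141, 0.001, 0.825]
wrist_force: [0.4, -0.3, -3.1]
width: 0.0191
finger_force: 30.0
```

Call:
{"fn": "carry_out", "kwargs": {
  "commands": [
    [0,0,0,0,0,0],
    [0,0,0,0,0,0],
    [0,0,0.005,0,0,0],
    [0,0,0.013,0,0,0],
    [0,0,0.02,0,0,0]
  ]
}}

```text
time: 6.2
tool_pos: [0.5668, -0.0405, 0.1086]
ee_rot: [-3.141, 0.0, 0.828]
wrist_force: [-0.4, -0.7, -4.1]
width: 0.0191
finger_force: 30.0
```

```bash
python3 - <<'E'
from m import *
np.set_printoptions(precision=4,suppress=True)
o=get_obs();print(o['time'],o['tool_pos'],o['ee_rot'],o['width'],o['wrist_force'])
s=snapshot('side');save(s,'e.png',(170,130,370,280),4)
s=snapshot('side');X=cloud(s);h=cv2.cvtColor(s['img'],cv2.COLOR_RGB2HSV)
m=(h[...,0]>95)&(h[...,0]<125)&(h[...,1]>70)&(X[...,2]>.008)&(X[...,2]<.12)&(np.hypot(X[...,0]-.569,X[...,1]+.041)<.06)
print(m.sum(),X[m].min(0),X[m].max(0))
E
```

```text
6.2 [ 0.5668 -0.0405  0.1086] [-3.1408  0.0002  0.828 ] 0.019143861633279267 [-0.3506 -0.6877 -4.1178]
416 [ 0.534  -0.0758  0.0289] [ 0.5947 -0.041   0.0897]
```

View pics/e.png

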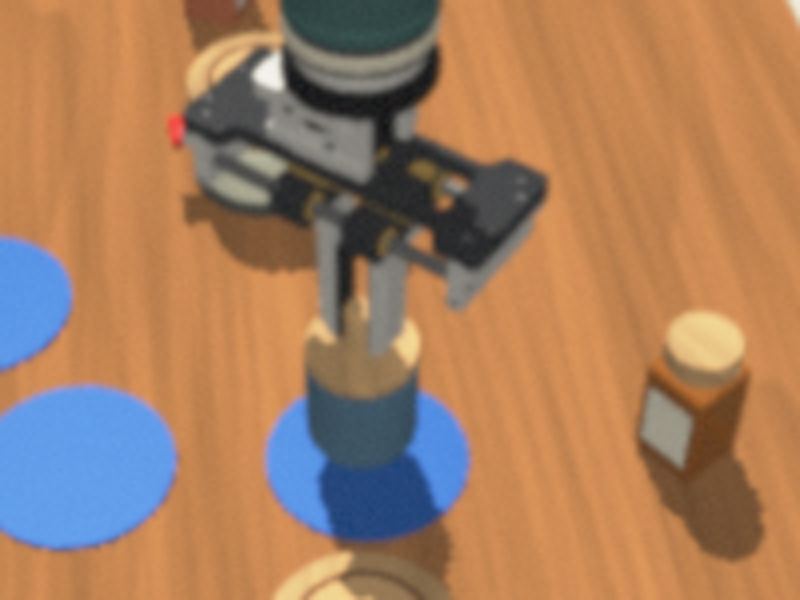

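The side crop shows the pot upright in the fingers at (360,400), above the target mat, with its underside at 0.029 as expected. I'll lower it gently.

Call:
{"fn": "carry_out", "kwargs": {
  "commands": [
    [0,0,0.006,0,0,0],
    [0,0,0.012,0,0,0],
    [0,0,0.017,0,0,0],
    [0,0,0.02,0,0,0],
    [0,0,0.022,0,0,0]
  ]
}}

```text
time: 6.8
tool_pos: [0.5672, -0.0413, 0.087]
ee_rot: [-3.141, 0.0, 0.827]
wrist_force: [0.4, 0.7, -3.8]
width: 0.0193
finger_force: 30.0
```

Call:
{"fn": "carry_out", "kwargs": {
  "commands": [
    [0,0,0.001,0,0,0],
    [0,0,0.002,0,0,0],
    [0,0,0.003,0,0,0],
    [0,0,0.004,0,0,0],
    [0,0,0.004,0,0,0]
  ]
}}

```text
time: 7.3
tool_pos: [0.5673, -0.0413, 0.0834]
ee_rot: [-3.141, 0.0, 0.827]
wrist_force: [0.3, -0.5, -4.1]
width: 0.0197
finger_force: 30.0
```

Call:
{"fn": "carry_out", "kwargs": {
  "commands": [
    [0,0,0.0005,0,0,0],
    [0,0,0.001,0,0,0],
    [0,0,0.0015,0,0,0],
    [0,0,0.002,0,0,0],
    [0,0,0.002,0,0,0]
  ]
}}

```text
time: 7.8
tool_pos: [0.5674, -0.0412, 0.0816]
ee_rot: [3.142, -0.0, 0.827]
wrist_force: [-0.7, -0.3, -3.4]
width: 0.0192
finger_force: 30.0
```

Call:
{"fn": "carry_out", "kwargs": {
  "commands": [
    [0,0,0.0004,0,0,0],
    [0,0,0.0008,0,0,0],
    [0,0,0.001,0,0,0],
    [0,0,0.001,0,0,0],
    [0,0,0.001,0,0,0]
  ]
}}

```text
time: 8.3
tool_pos: [0.5676, -0.0412, 0.0816]
ee_rot: [3.141, -0.001, 0.827]
wrist_force: [-2.4, 0.7, 5.5]
width: 0.0193
finger_force: 30.0
```

Contact: the force turned upward. I'll release and rise.

Call:
{"fn": "carry_out", "kwargs": {
  "commands": [
    [0,0,0,0,0,0],
    [0,0,0,0,0,0],
    [0,0,0,0,0,0],
    [0,0,0,0,0,0],
    [0,0,0,0,0,0]
  ],
  "jaw": 0.4
}}

```text
time: 8.8
tool_pos: [0.5674, -0.0413, 0.0802]
ee_rot: [-3.141, 0.0, 0.827]
wrist_force: [0.9, 0.4, 0.7]
width: 0.0372
finger_force: 0.0
```

Call:
{"fn": "carry_out", "kwargs": {
  "commands": [
    [0,0,-0.01,0,0,0],
    [0,0,-0.03,0,0,0],
    [0,0,-0.05,0,0,0],
    [0,0,-0.07,0,0,0],
    [0,0,-0.09,0,0,0]
  ]
}}

```text
time: 9.3
tool_pos: [0.5675, -0.0413, 0.1722]
ee_rot: [3.141, -0.001, 0.827]
wrist_force: [0.5, -0.1, 0.4]
width: 0.0375
finger_force: 0.0
```

```bash
python3 - <<'E'
from m import *
from plan import *
np.set_printoptions(precision=4,suppress=True)
s=snapshot('wrist');X=cloud(s);save(s,'f.png',None,1.5)
h=cv2.cvtColor(s['img'],cv2.COLOR_RGB2HSV)
k=(X[...,2]>.096)&(X[...,2]<.112)&(np.hypot(X[...,0]-.568,X[...,1]+.041)<.03);print('knob',k.sum(),X[k].mean(0),X[k].max(0))
c=(X[...,2]>.0775)&(X[...,2]<.084)&(np.hypot(X[...,0]-.533,X[...,1]-.218)<.06)
Q=X[c][:,:2].astype(np.float32)
if len(Q):print('cap',len(Q),cv2.minEnclosingCircle(Q))
J=np.array([.533,.2184])
b=(h[...,2]<70)&(X[...,2]>.066)&(X[...,2]<.082)&(np.hypot(X[...,0]-J[0],X[...,1]-J[1])<.11)&(np.hypot(X[...,0]-J[0],X[...,1]-J[1])>.054)
if b.any():
    Q=X[b];d=Q[:,:2].mean(0)-J;print('handle',len(Q),Q.mean(0),np.arctan2(d[1],d[0]),np.linalg.norm(Q[:,:2]-J,axis=1).max())
p,y,o=yaw_now();print(p,y,o['time'],o['width'])
E
```

```text
knob 365 [ 0.5671 -0.04    0.1027] [ 0.5762 -0.0309  0.1054]
cap 4755 ((0.5281279683113098, 0.19771479070186615), 0.04453308880329132)
handle 464 [0.5897 0.1611 0.0715] -0.7907726691284523 0.10081611193882174
[ 0.5695 -0.0416  0.1765] 0.8268315405070401 9.35 0.03773999230617362
```

View pics/f.png

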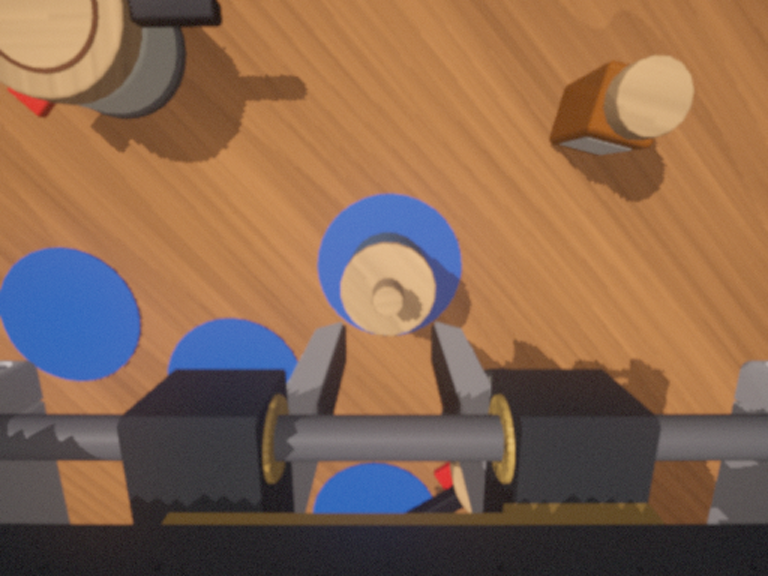

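The picture shows the pot upright on the mat at (388,290), with its knob within 3 mm of the mat's centre. Next I'll refine the handle and mark angles from the first close wrist view and plan the sweep.

```bash
python3 - <<'E'
from m import *
from plan import *
s=pickle.load(open('w.pkl','rb'));X=cloud(s);h=cv2.cvtColor(s['img'],cv2.COLOR_RGB2HSV)
J=np.array([.533,.2184]);D=X[...,:2]-J;r=np.hypot(D[...,0],D[...,1]);a=np.arctan2(D[...,1],D[...,0])
b=(h[...,2]<70)&(X[...,2]>.0715)&(X[...,2]<.078)&(r<.105)&(r>.06)&(abs(a+.7)<.4)
print('handle',b.sum(),a[b].mean(),'per r',[round(float(a[b&(abs(r-k)<.006)].mean()),3) for k in(.07,.08,.09)],r[b].max())
k=((h[...,0]<6)|(h[...,0]>174))&(h[...,1]>150)&(X[...,2]>.044)&(X[...,2]<.052)&(r<.075)
a2=a[k]%(2*np.pi)-2*np.pi;print('mark',k.sum(),a2.mean(),a2.min(),a2.max(),r[k].max())
p,y,o=yaw_now();fh=a[b].mean();f0=fh+.37
P=lambda f,z:(J[0]+.085*np.cos(f),J[1]+.085*np.sin(f),z)
print(fh,P(f0,0),'yaw',f0+np.pi)
rows(line(p,y,P(f0,.176),f0+np.pi,15),p,y)
E
```

```text
handle 354 -0.7437980084204883 per r [-0.756, -0.743, -0.736] 0.09772064858770388
mark 226 -3.071855311259294 -3.2956907702057023 -2.85266485080707 0.06329865456784331
-0.7437980084204883 (np.float64(0.6121305125194352), np.float64(0.18736192679286423), 0) yaw 2.767794645169305
[[0.013, -0.008, 0.0, 0, 0, -0.13], [0.026, -0.016, 0.0, 0, 0, -0.26], [0.039, -0.025, 0.0, 0, 0, -0.39], [0.053, -0.033, 0.0, 0, 0, -0.52], [0.066, -0.041, 0.0, 0, 0, -0.65]]
[[0.015, 0.001, 0.0, 0, 0, -0.13], [0.031, 0.003, 0.0, 0, 0, -0.26], [0.046, 0.004, 0.0, 0, 0, -0.39], [0.062, 0.005, 0.0, 0, 0, -0.52], [0.077, 0.007, 0.0, 0, 0, -0.65]]
[[0.012, 0.01, 0.0, 0, 0, -0.13], [0.023, 0.021, 0.0, 0, 0, -0.26], [0.035, 0.031, 0.0, 0, 0, -0.39], [0.046, 0.042, 0.0, 0, 0, -0.52], [0.058, 0.052, 0.0, 0, 0, -0.65]]
```

The cap turn is -0.744 + 3.072 = 2.33 rad, inside the stated 1.7–2.4. I'll go to the far side of the handle with the fingers shut.

Call:
{"fn": "carry_out", "kwargs": {
  "commands": [
    [0.013,-0.008,0.0,0,0,-0.13],
    [0.026,-0.016,0.0,0,0,-0.26],
    [0.039,-0.025,0.0,0,0,-0.39],
    [0.053,-0.033,0.0,0,0,-0.52],
    [0.066,-0.041,0.0,0,0,-0.65]
  ],
  "jaw": 0
}}

```text
time: 9.85
tool_pos: [0.582, 0.0357, 0.1706]
ee_rot: [3.141, -0.0, 1.482]
wrist_force: [0.5, 0.4, 0.0]
width: 0.0019
finger_force: 0.0
```

Call:
{"fn": "carry_out", "kwargs": {
  "commands": [
    [0.015,0.001,0.0,0,0,-0.13],
    [0.031,0.003,0.0,0,0,-0.26],
    [0.046,0.004,0.0,0,0,-0.39],
    [0.062,0.005,0.0,0,0,-0.52],
    [0.077,0.007,0.0,0,0,-0.65]
  ]
}}

```text
time: 10.35
tool_pos: [0.5961, 0.1118, 0.1705]
ee_rot: [3.141, 0.0, 2.132]
wrist_force: [-0.7, -0.8, -0.1]
width: 0.0002
finger_force: 0.0
```

Call:
{"fn": "carry_out", "kwargs": {
  "commands": [
    [0.012,0.01,0.0,0,0,-0.13],
    [0.023,0.021,0.0,0,0,-0.26],
    [0.035,0.031,0.0,0,0,-0.39],
    [0.046,0.042,0.0,0,0,-0.52],
    [0.058,0.052,0.0,0,0,-0.65]
  ]
}}

```text
time: 10.85
tool_pos: [0.6098, 0.1884, 0.1705]
ee_rot: [3.141, 0.0, 2.782]
wrist_force: [0.4, -0.6, -0.2]
width: 0.0009
finger_force: 0.0
```

Call:
{"fn": "carry_out", "kwargs": {
  "commands": [
    [0,0,0,0,0,0],
    [0,0,0,0,0,0],
    [0,0,0,0,0,0],
    [0,0,0,0,0,0],
    [0,0,0,0,0,0]
  ]
}}

```text
time: 11.35
tool_pos: [0.6097, 0.1871, 0.1706]
ee_rot: [3.142, 0.0, 2.775]
wrist_force: [0.7, 0.7, -0.9]
width: 0.0002
finger_force: 0.0
```

```bash
python3 - <<'E'
from plan import *
p,y,o=yaw_now();print(p,y,o['time'],o['width'])
J=np.array([.533,.2184]);f0=-.744+.37
P=lambda f,z:(J[0]+.085*np.cos(f),J[1]+.085*np.sin(f),z)
q=P(f0,.06);L=line(p,y,q,f0+np.pi,10);rows(L,p,y)
# sweep from f0 towards contact end -3.072+.23
fe=-3.072+.33;n=40
print('sweep');rows([(*P(f,.06),f+np.pi) for f in np.linspace(f0,fe,n+1)[1:]],np.array(q),f0+np.pi)
s=snapshot('wrist');X=cloud(s);save(s,'g.png',None,1.5)
E
```

```text
[0.60965919 0.18708847 0.17061054] 2.775241954220726 11.35 0.0002441518738095298
[[-0.0, 0.0, 0.011, 0, 0, 0.0], [-0.0, 0.0, 0.022, 0, 0, 0.0], [-0.001, 0.0, 0.033, 0, 0, 0.0], [-0.001, 0.0, 0.044, 0, 0, 0.0], [-0.001, 0.001, 0.055, 0, 0, 0.0]]
[[-0.0, 0.0, 0.011, 0, 0, 0.0], [-0.0, 0.0, 0.022, 0, 0, 0.0], [-0.001, 0.0, 0.033, 0, 0, 0.0], [-0.001, 0.0, 0.044, 0, 0, 0.0], [-0.001, 0.001, 0.055, 0, 0, 0.0]]
sweep
[[0.0, -0.005, 0.0, 0, 0, 0.06], [0.001, -0.01, 0.0, 0, 0, 0.12], [0.001, -0.015, 0.0, 0, 0, 0.18], [0.002, -0.02, 0.0, 0, 0, 0.24], [0.004, -0.025, 0.0, 0, 0, 0.3]]
[[0.0, -0.005, 0.0, 0, 0, 0.06], [0.001, -0.01, 0.0, 0, 0, 0.12], [0.001, -0.015, 0.0, 0, 0, 0.18], [0.002, -0.02, 0.0, 0, 0, 0.24], [0.004, -0.025, 0.0, 0, 0, 0.3]]
[[0.0, -0.005, 0.0, 0, 0, 0.06], [0.001, -0.01, 0.0, 0, 0, 0.12], [0.001, -0.015, 0.0, 0, 0, 0.18], [0.002, -0.02, 0.0, 0, 0, 0.24], [0.004, -0.025, 0.0, 0, 0, 0.3]]
[[0.0, -0.005, 0.0, 0, 0, 0.06], [0.001, -0.01, 0.0, 0, 0, 0.12], [0.001, -0.015, 0.0, 0, 0, 0.18], [0.002, -0.02, 0.0, 0, 0, 0.24], [0.004, -0.025, 0.0, 0, 0, 0.3]]
[[0.0, -0.005, 0.0, 0, 0, 0.06], [0.001, -0.01, 0.0, 0, 0, 0.12], [0.001, -0.015, 0.0, 0, 0, 0.18], [0.002, -0.02, 0.0, 0, 0, 0.24], [0.004, -0.025, 0.0, 0, 0, 0.3]]
[[0.0, -0.005, 0.0, 0, 0, 0.06], [0.001, -0.01, 0.0, 0, 0, 0.12], [0.001, -0.015, 0.0, 0, 0, 0.18], [0.002, -0.02, 0.0, 0, 0, 0.24], [0.004, -0.025, 0.0, 0, 0, 0.3]]
[[0.0, -0.005, 0.0, 0, 0, 0.06], [0.001, -0.01, 0.0, 0, 0, 0.12], [0.001, -0.015, 0.0, 0, 0, 0.18], [0.002, -0.02, 0.0, 0, 0, 0.24], [0.004, -0.025, 0.0, 0, 0, 0.3]]
[[0.0, -0.005, 0.0, 0, 0, 0.06], [0.001, -0.01, 0.0, 0, 0, 0.12], [0.001, -0.015, 0.0, 0, 0, 0.18], [0.002, -0.02, 0.0, 0, 0, 0.24], [0.004, -0.025, 0.0, 0, 0, 0.3]]
```

View pics/g.png

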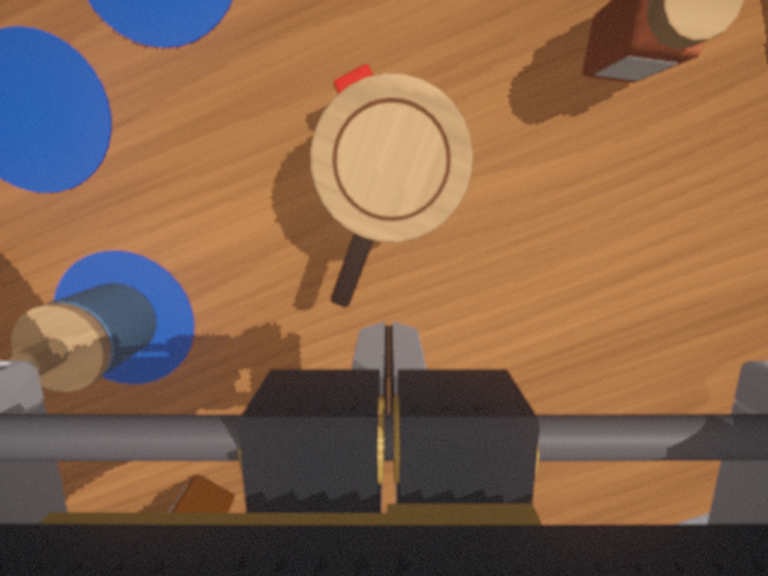

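The handle at (350,270) lies clockwise of the shut fingers at (388,330), so the approach side is right. I'll descend, then sweep.

Call:
{"fn": "carry_out", "kwargs": {
  "commands": [
    [0,0,0.011,0,0,0],
    [-0.001,0,0.025,0,0,0],
    [-0.001,0,0.04,0,0,0],
    [-0.002,0,0.055,0,0,0],
    [-0.002,0.001,0.07,0,0,0.01]
  ]
}}

```text
time: 11.9
tool_pos: [0.6113, 0.1878, 0.0982]
ee_rot: [-3.141, -0.001, 2.766]
wrist_force: [1.7, 0.8, 0.6]
width: 0.0004
finger_force: 0.0
```

Call:
{"fn": "carry_out", "kwargs": {
  "commands": [
    [0,0,0.012,0,0,0],
    [0,0,0.022,0,0,0],
    [0,0,0.032,0,0,0],
    [0,0,0.038,0,0,0],
    [0,0,0.04,0,0,0]
  ]
}}

```text
time: 12.4
tool_pos: [0.6116, 0.1879, 0.0597]
ee_rot: [-3.141, -0.001, 2.767]
wrist_force: [-0.3, -0.9, -0.5]
width: 0.0006
finger_force: 0.0
```

Call:
{"fn": "carry_out", "kwargs": {
  "commands": [
    [0.0,-0.005,0.0,0,0,0.06],
    [0.001,-0.01,0.0,0,0,0.12],
    [0.001,-0.015,0.0,0,0,0.18],
    [0.002,-0.02,0.0,0,0,0.24],
    [0.004,-0.025,0.0,0,0,0.3]
  ]
}}

```text
time: 12.9
tool_pos: [0.6002, 0.1668, 0.0614]
ee_rot: [3.138, 0.002, 2.464]
wrist_force: [2.1, 1.0, -1.4]
width: 0.0002
finger_force: 1.1
```

Call:
{"fn": "carry_out", "kwargs": {
  "commands": [
    [0.0,-0.005,0.0,0,0,0.06],
    [0.001,-0.01,0.0,0,0,0.12],
    [0.001,-0.015,0.0,0,0,0.18],
    [0.002,-0.02,0.0,0,0,0.24],
    [0.004,-0.025,0.0,0,0,0.3]
  ]
}}

```text
time: 13.4
tool_pos: [0.5817, 0.1494, 0.0615]
ee_rot: [3.138, 0.002, 2.164]
wrist_force: [3.7, -0.4, -1.0]
width: 0.0007
finger_force: 1.2
```

```bash
cat > st.py <<'E'
from plan import *
p,y,o=yaw_now();J=np.array([.533,.2184]);d=p[:2]-J
a=np.arctan2(d[1],d[0]);print(o['time'],p,'r',np.hypot(*d),'ang',a if a<0 else a-2*np.pi,'yaw-pi',y-np.pi,o['wrist_force'],o['wrist_torque'])
E
python3 st.py
```

```text
13.4 [0.58170899 0.14937824 0.06149767] r 0.08447821618122238 ang -0.9562517971511135 yaw-pi -0.9773942390667365 [ 3.68190934 -0.41801727 -1.00643342] [-0.04111161 -0.40528516  0.00932902]
```

Call:
{"fn": "carry_out", "kwargs": {
  "commands": [
    [0.0,-0.005,0.0,0,0,0.06],
    [0.001,-0.01,0.0,0,0,0.12],
    [0.001,-0.015,0.0,0,0,0.18],
    [0.002,-0.02,0.0,0,0,0.24],
    [0.004,-0.025,0.0,0,0,0.3]
  ]
}}

```text
time: 13.9
tool_pos: [0.5589, 0.1383, 0.0616]
ee_rot: [3.137, 0.001, 1.864]
wrist_force: [1.6, -1.2, -1.4]
width: 0.0003
finger_force: 1.2
```

Call:
{"fn": "carry_out", "kwargs": {
  "commands": [
    [0.0,-0.005,0.0,0,0,0.06],
    [0.001,-0.01,0.0,0,0,0.12],
    [0.001,-0.015,0.0,0,0,0.18],
    [0.002,-0.02,0.0,0,0,0.24],
    [0.004,-0.025,0.0,0,0,0.3]
  ]
}}

```text
time: 14.4
tool_pos: [0.5337, 0.1345, 0.0616]
ee_rot: [3.137, 0.001, 1.564]
wrist_force: [1.7, -1.6, -1.9]
width: 0.0002
finger_force: 1.2
```

Call:
{"fn": "carry_out", "kwargs": {
  "commands": [
    [0.0,-0.005,0.0,0,0,0.06],
    [0.001,-0.01,0.0,0,0,0.12],
    [0.001,-0.015,0.0,0,0,0.18],
    [0.002,-0.02,0.0,0,0,0.24],
    [0.004,-0.025,0.0,0,0,0.3]
  ]
}}

```text
time: 14.9
tool_pos: [0.5085, 0.1384, 0.0615]
ee_rot: [3.138, -0.0, 1.264]
wrist_force: [2.5, -2.6, -0.6]
width: 0.0003
finger_force: 1.2
```

```bash
python3 st.py
```

```text
14.9 [0.50852492 0.13842948 0.06153884] r 0.08363201124511024 ang -1.867795435047556 yaw-pi -1.8776960704961438 [ 2.50506651 -2.59195571 -0.56974274] [-0.4712845  -0.21090398  0.03440411]
```

Call:
{"fn": "carry_out", "kwargs": {
  "commands": [
    [0.0,-0.005,0.0,0,0,0.06],
    [0.001,-0.01,0.0,0,0,0.12],
    [0.001,-0.015,0.0,0,0,0.18],
    [0.002,-0.02,0.0,0,0,0.24],
    [0.003,-0.025,0.0,0,0,0.3]
  ]
}}

```text
time: 15.4
tool_pos: [0.4858, 0.1492, 0.0616]
ee_rot: [3.138, -0.002, 0.964]
wrist_force: [2.5, -0.6, -0.7]
width: 0.0005
finger_force: 1.0
```

Call:
{"fn": "carry_out", "kwargs": {
  "commands": [
    [0.0,-0.005,0.0,0,0,0.06],
    [0.001,-0.01,0.0,0,0,0.12],
    [0.001,-0.015,0.0,0,0,0.18],
    [0.002,-0.02,0.0,0,0,0.24],
    [0.003,-0.025,0.0,0,0,0.3]
  ]
}}

```text
time: 15.9
tool_pos: [0.467, 0.1659, 0.0617]
ee_rot: [3.138, -0.003, 0.664]
wrist_force: [2.3, -1.8, 0.0]
width: 0.0003
finger_force: 1.0
```

Call:
{"fn": "carry_out", "kwargs": {
  "commands": [
    [0.0,-0.003,0.0,0,0,0.04],
    [0,-0.006,0.0,0,0,0.07],
    [0.001,-0.009,0.0,0,0,0.11],
    [0.001,-0.012,0.0,0,0,0.14],
    [0.001,-0.015,0.0,0,0,0.18]
  ]
}}

```text
time: 16.4
tool_pos: [0.4585, 0.1782, 0.0618]
ee_rot: [3.139, -0.004, 0.485]
wrist_force: [2.0, -2.5, -1.3]
width: 0.0004
finger_force: 1.0
```

```bash
python3 st.py
```

```text
16.4 [0.45848055 0.17816699 0.06176037] r 0.08468673567286876 ang -2.6465372222634116 yaw-pi -2.65656195795476 [ 2.01727774 -2.51904072 -1.27902305] [-0.32777995 -0.18883911 -0.01506639]
```

Call:
{"fn": "carry_out", "kwargs": {
  "commands": [
    [0.0,-0.0025,0.0,0,0,0.03],
    [0,-0.005,0.0,0,0,0.06],
    [0,-0.007,0.0,0,0,0.08],
    [0.001,-0.009,0.0,0,0,0.11],
    [0.001,-0.011,0.0,0,0,0.13]
  ]
}}

```text
time: 16.9
tool_pos: [0.4533, 0.1885, 0.0613]
ee_rot: [3.141, -0.002, 0.356]
wrist_force: [1.2, -1.5, 0.4]
width: 0.0006
finger_force: 1.0
```

Call:
{"fn": "carry_out", "kwargs": {
  "commands": [
    [0,-0.001,0,0,0,0.01],
    [0,-0.0015,0,0,0,0.02],
    [0,-0.002,0,0,0,0.025],
    [0,-0.0025,0,0,0,0.03],
    [0,-0.003,0,0,0,0.035]
  ]
}}

```text
time: 17.4
tool_pos: [0.4517, 0.1914, 0.0605]
ee_rot: [3.141, -0.0, 0.321]
wrist_force: [0.9, -3.2, 0.5]
width: 0.0005
finger_force: 1.3
```

```bash
python3 st.py
```

```text
17.4 [0.45166021 0.19143453 0.06047952] r 0.0856930478666517 ang -2.8214782628799973 yaw-pi -2.8201910328366897 [ 0.9491182  -3.15371011  0.49255908] [-0.46581713 -0.04536693 -0.06393761]
```

Call:
{"fn": "carry_out", "kwargs": {
  "commands": [
    [0,-0.0005,0,0,0,0.006],
    [0,-0.001,0,0,0,0.012],
    [0,-0.0015,0,0,0,0.018],
    [0,-0.002,0,0,0,0.024],
    [0,-0.002,0,0,0,0.024]
  ]
}}

```text
time: 17.9
tool_pos: [0.4513, 0.1919, 0.0605]
ee_rot: [3.138, 0.0, 0.297]
wrist_force: [2.1, -7.4, 2.1]
width: 0.0007
finger_force: 3.4
```

Call:
{"fn": "carry_out", "kwargs": {
  "commands": [
    [0,-0.0005,0,0,0,0],
    [0,-0.001,0,0,0,0],
    [0,-0.001,0,0,0,0],
    [0,-0.001,0,0,0,0],
    [0,-0.001,0,0,0,0]
  ]
}}

```text
time: 18.4
tool_pos: [0.4513, 0.192, 0.0606]
ee_rot: [3.137, 0.0, 0.297]
wrist_force: [3.0, -8.8, 2.1]
width: 0.0009
finger_force: 4.3
```

The tip no longer moves while the force climbs to 9 N against 2 N of friction, so this is the hard stop. I'll back off, rise and check.

Call:
{"fn": "carry_out", "kwargs": {
  "commands": [
    [0,0.004,0,0,0,0],
    [0,0.009,0,0,0,0],
    [0,0.015,0,0,0,0],
    [0,0.02,0,0,0,0],
    [0,0.02,0,0,0,0]
  ]
}}

```text
time: 18.9
tool_pos: [0.4566, 0.1749, 0.0604]
ee_rot: [-3.141, 0.0, 0.297]
wrist_force: [0.0, -0.7, -0.7]
width: 0.0001
finger_force: 0.0
```

Call:
{"fn": "carry_out", "kwargs": {
  "commands": [
    [0,0,-0.02,0,0,0],
    [0,0,-0.045,0,0,0],
    [0,0,-0.07,0,0,0],
    [0,0,-0.095,0,0,0],
    [0,0,-0.12,0,0,0]
  ]
}}

```text
time: 19.4
tool_pos: [0.4563, 0.1755, 0.1815]
ee_rot: [-3.141, -0.0, 0.298]
wrist_force: [-1.2, -0.3, 0.1]
width: 0.0005
finger_force: 0.0
```

Call:
{"fn": "carry_out", "kwargs": {
  "commands": [
    [-0.02,0,-0.01,0,0,0],
    [-0.04,0,-0.02,0,0,0],
    [-0.06,0,-0.03,0,0,0],
    [-0.08,0,-0.04,0,0,0],
    [-0.08,0,-0.04,0,0,0]
  ]
}}

```text
time: 19.9
tool_pos: [0.3795, 0.1519, 0.2225]
ee_rot: [-3.141, -0.004, 0.298]
wrist_force: [-0.1, -0.2, -0.0]
width: 0.0002
finger_force: 0.0
```

```bash
python3 - <<'E'
from m import *
o=get_obs();print(o['time'],o['tool_pos'])
J=np.array([.533,.2184])
for n in('wrist','top'):
    s=snapshot(n);X=cloud(s);h=cv2.cvtColor(s['img'],cv2.COLOR_RGB2HSV);D=X[...,:2]-J;r=np.hypot(D[...,0],D[...,1]);a=np.arctan2(D[...,1],D[...,0])%(2*np.pi)-2*np.pi
    b=(h[...,2]<70)&(X[...,2]>.0705)&(X[...,2]<.079)&(r<.105)&(r>.055)
    k=((h[...,0]<6)|(h[...,0]>174))&(h[...,1]>150)&(X[...,2]>.04)&(X[...,2]<.052)&(r<.075)
    print(n,'handle',b.sum(),a[b].mean() if b.any() else None,'mark',k.sum(),a[k].min() if k.any() else None,a[k].max() if k.any() else None)
    if n=='top': cv2.imwrite('pics/top.png',cv2.resize(s['img'][:,:,::-1],(800,600)))
    else: save(s,'wr.png',None,1.5)
E
```

```text
19.9 [0.37954127 0.15192144 0.22252746]
wrist handle 1 -2.988144262354508 mark 106 -3.3325748524489622 -2.829563342247602
top handle 23 -3.032695197327935 mark 19 -2.9841992436550058 -2.848025298111765
```

View pics/wr.png

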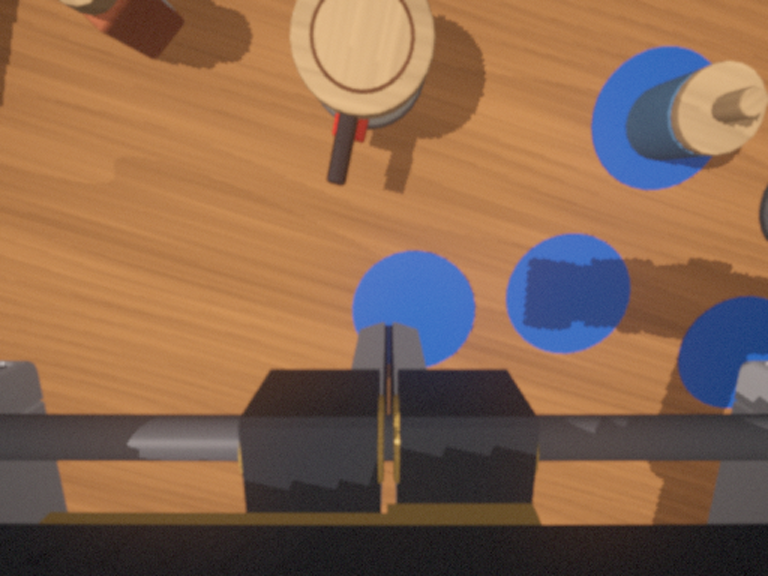

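View pics/top.png

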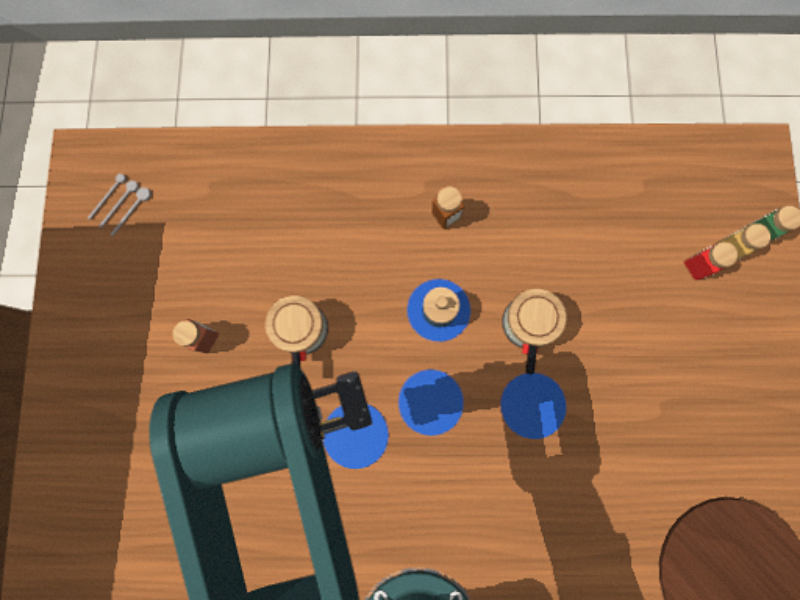

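The wrist view shows the handle at (342,150) over the red mark, with red on both sides of it. The top view shows the pot centred on the far mat at (439,308), and the other jar and both spice jars unmoved. The arm is clear, so I'll hand in.

```bash
python3 -c "
from bench import *
print(close_job())"
```

```text
the job is handed in; nothing more can be done
None
```

The job is handed in at about 20 s: the salt pot stands upright on the far blue mat, the open jar's cap is turned to its hard stop with the handle over the red mark, and the other jar and both spice jars look unmoved in the final top view.

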